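# Start the sprouting cabinets: water, pump, fan

### The job

Start up the sprouting cabinets by lightly pressing the white-dotted end of three rocker switches on the bench, in this order: the blue one (water), then the green one (pump), then the yellow one (fan), each until that end is fully down and stays there. Press gently, leave the red switch (drain) as it is, do not pick up or shift anything else on the bench, and finish clear of everything.

Things in the scene. Friction and masses are not known exactly. Their poses are not given: they have to be found in the camera images.
- water_pod: Grey switch box fixed to the bench, 112 x 76 mm, 32 mm high, carrying the blue rocker (water). Origin: centre of its underside, on the bench. Its x axis points along its long side towards the white-dotted end of the rocker, z up. The rocker's pivot sits on rubber: the whole rocker sinks about 0.4 mm per newton and springs back. The four boxes stand in any places and turned any way.
- water_switch (a joint): Tilt of the blue water rocker, a flat blue paddle 88 mm (along the box's x) x 50 mm x 20 mm thick, pivoted at its middle about the box's y axis, 33 mm above the bench. 0: off, the dotted end stands up by 0.2 rad; 0.4: fully on, the dotted end is down by 0.2 rad, nearly flush with the top of the box. It starts between 0 and 0.06. It moves against light friction (1 to 4 N, more the nearer the pivot it is pressed), stops at 0.4 and stays where it is left.
- water_dot (a point): Centre of the white dot (20 mm across) on the upper face of the blue rocker, 32 mm from the pivot and 10 mm above it in the paddle's own frame: 49 mm above the bench when off, 36 mm when fully on. The point tilts with the rocker; z is the normal of its upper face.
- pump_pod: Grey switch box fixed to the bench, 112 x 76 mm, 32 mm high, carrying the green rocker (pump). Origin: centre of its underside, on the bench. Its x axis points along its long side towards the white-dotted end of the rocker, z up. The rocker's pivot sits on rubber: the whole rocker sinks about 0.4 mm per newton and springs back. The four boxes stand in any places and turned any way.
- pump_switch (a joint): Tilt of the green pump rocker, a flat green paddle 88 mm (along the box's x) x 50 mm x 20 mm thick, pivoted at its middle about the box's y axis, 33 mm above the bench. 0: off, the dotted end stands up by 0.2 rad; 0.4: fully on, the dotted end is down by 0.2 rad, nearly flush with the top of the box. It starts between 0 and 0.06. It moves against light friction (1 to 4 N, more the nearer the pivot it is pressed), stops at 0.4 and stays where it is left.
- pump_dot (a point): Centre of the white dot (20 mm across) on the upper face of the green rocker, 32 mm from the pivot and 10 mm above it in the paddle's own frame: 49 mm above the bench when off, 36 mm when fully on. The point tilts with the rocker; z is the normal of its upper face.
- fan_pod: Grey switch box fixed to the bench, 112 x 76 mm, 32 mm high, carrying the yellow rocker (fan). Origin: centre of its underside, on the bench. Its x axis points along its long side towards the white-dotted end of the rocker, z up. The rocker's pivot sits on rubber: the whole rocker sinks about 0.4 mm per newton and springs back. The four boxes stand in any places and turned any way.
- fan_switch (a joint): Tilt of the yellow fan rocker, a flat yellow paddle 88 mm (along the box's x) x 50 mm x 20 mm thick, pivoted at its middle about the box's y axis, 33 mm above the bench. 0: off, the dotted end stands up by 0.2 rad; 0.4: fully on, the dotted end is down by 0.2 rad, nearly flush with the top of the box. It starts between 0 and 0.06. It moves against light friction (1 to 4 N, more the nearer the pivot it is pressed), stops at 0.4 and stays where it is left.
- fan_dot (a point): Centre of the white dot (20 mm across) on the upper face of the yellow rocker, 32 mm from the pivot and 10 mm above it in the paddle's own frame: 49 mm above the bench when off, 36 mm when fully on. The point tilts with the rocker; z is the normal of its upper face.
- drain_pod: Grey switch box fixed to the bench, 112 x 76 mm, 32 mm high, carrying the red rocker (drain). Origin: centre of its underside, on the bench. Its x axis points along its long side towards the white-dotted end of the rocker, z up. The rocker's pivot sits on rubber: the whole rocker sinks about 0.4 mm per newton and springs back. The four boxes stand in any places and turned any way.
- drain_switch (a joint): Tilt of the red drain rocker, a flat red paddle 88 mm (along the box's x) x 50 mm x 20 mm thick, pivoted at its middle about the box's y axis, 33 mm above the bench. 0: off, the dotted end stands up by 0.2 rad; 0.4: fully on, the dotted end is down by 0.2 rad, nearly flush with the top of the box. It starts between 0 and 0.06. It moves against light friction (1 to 4 N, more the nearer the pivot it is pressed), stops at 0.4 and stays where it is left.
- drain_dot (a point): Centre of the white dot (20 mm across) on the upper face of the red rocker, 32 mm from the pivot and 10 mm above it in the paddle's own frame: 49 mm above the bench when off, 36 mm when fully on. The point tilts with the rocker; z is the normal of its upper face.
- crate: Loose small white plastic crate, open at the top, 120 x 90 x 60 mm. Origin: centre of its underside.
- jar: Loose closed jar with a grey cap, 64 mm across, 85 mm high. Origin: centre of its underside.
- cup: Loose aluminium cup, 70 mm across the rim, 80 mm high. Origin: centre of its underside.
- scoop: Loose white spoon-shaped seed scoop lying on the bench, 160 mm long along its x axis, handle to its -x. Origin: on the bench under its middle.
Not all that is in view belongs to the job. Leave any orange or purple look-alike of the pump_pod alone.

How it is judged (in metres and radians):
On the way, in this order (a step that is already met when the one before it is completed fails the run):
1. the blue water rocker is on, the others still off (value of joint water_switch above 0.28 rad and value of joint each of pump_switch, fan_switch below 0.12 rad), for 0.2 s.
2. then the green pump rocker is on, the fan still off (value of joint each of water_switch, pump_switch above 0.28 rad and value of joint fan_switch below 0.12 rad), for 0.2 s.
3. then the yellow fan rocker is on (value of joint each of water_switch, pump_switch, fan_switch above 0.28 rad), for 0.2 s.
At the end, for the whole second after the job is handed in: The blue, green and yellow rockers are all on (joint above 0.28 of 0.4 rad), the red one still off (below 0.12 rad), and crate, jar, cup and scoop within 15 mm of where they started (all of step 3 and value of joint drain_switch below 0.12 rad and distance of each of crate, jar, cup, scoop from where it was at the start of the episode below 0.015 m); the robot touches nothing.
It fails at once if the green pump rocker was moved before the blue water rocker was on (value of joint pump_switch above 0.12 rad and value of joint water_switch below 0.28 rad).
It fails at once if the yellow fan rocker was moved before the green pump rocker was on (value of joint fan_switch above 0.12 rad and value of joint pump_switch below 0.28 rad).
It fails at once if the red drain rocker was pressed (value of joint drain_switch above 0.12 rad).
It fails at once if a switch was pressed with more than 20 N (contact force between any of water_pod, pump_pod, fan_pod, drain_pod and anything else above 20 N).
It fails at once if the crate, jar, cup or scoop was moved more than 15 mm, lifted or knocked over (distance of any of crate, jar, cup, scoop from where it was at the start of the episode above 0.015 m).
It also fails if it takes over 48 s, if anything falls off the work surface, if the arm or the gripper's body presses on something with over 40 N, if the wrist force passes 120 N, or if a joint passes its speed limit or range.

### The arm

A 6-joint arm with a two-finger parallel gripper is mounted at the origin on the work surface. World frame = base frame: x ahead of the robot, y to its left, z up, the work surface at z = 0. Lengths are in m, angles in degrees, forces in N, time in s.
With the tool pointing down it reaches from about 0.35 to 0.875 m from the base axis. Payload 4.2 kg.
Tool frame: the origin (TCP) lies midway between the tips of the shut fingers; the grasp point (between the pads) lies 19 mm behind it; z points along the fingers, y is the direction in which the jaws open and shut (so a half turn about z gives the same grasp; the last joint's range is limited). The gripper opens to 87 mm and grips with 3 to 60 N. Pads are 19 mm wide; open, the fingers measure 117 mm over their backs; the gripper's body (75 mm by 190 mm) begins 51 mm behind the grasp point.
Start: joints at [-59.611, 22.042, 0.453, 0, -68.411, -14.817], TCP at [0.168, -0.602, 0.191] pointing down, gripper open.
Joint ranges: [-179.83, 179.83], [-69.29, 118.12], [-61.27, 80.66], [-181.25, 117.63], [-171.15, -9.14], [-177.46, 177.46]. Speed limits (degrees/s): [159.86, 159.86, 180, 180, 180, 180].

### API

Orientations are given as a 3x3 rotation matrix whose columns are the frame's x, y, z axes.
In Python, from station import sense, capture, get_calibration, finish_job, spot_in, spot_point gives the robot as it stands.
- The arm moves only by the shell command python3 -m inch 'ROWS'. ROWS is JSON, a list of rows, each an object with "fingers": the finger opening in cm, from 0 to 8.7; "delta_pos": the shift along the tool's x, y, z in cm, a list of three; "spin": the turn about the tool's z in degrees. In form: [{"fingers": fingers, "delta_pos": [dx, dy, dz], "spin": spin}, ...]. A call has 1 to 20 rows; each row is the pose to reach, as a shift and turn from the pose commanded when the call began, along the tool's axes at that moment; what a row does not reach only later rows make up. A row lasts 1/10 s, in which the tool goes at most 50 mm and 8.59 degrees, less where a joint would pass 70% of its speed; a pose out of reach is approached as far as the arm can. A call with a gripper value outside its range is refused whole. The fingers move at their own pace and stop on an object; the grip force is fixed at half the most. Time passes only in rows, so rows that repeat a pose let the fingers close. It gives the time, the measured TCP pose, the force and the opening at its end, in the units of the state.
- sense(): the state, without advancing time (a new reading comes with each control period).
- capture(name): name is "scene" or "side" or "wrist"; returns the picture (480x640x3 uint8, red, green, blue); there is no depth.
- get_calibration(name): a dict with "K" (3x3 intrinsics, pixels), "T" (4x4, takes a point from camera to world coordinates). Camera axes: x right, y up, looking along -z (the intrinsics and any distortion apply to the point x, -y, -z); pixel columns grow to the right and rows downward; lengths in m; the calibration is good to about 2 mm. A picture is of the moment at which its call begins: read the wrist's pose just before it. get_calibration takes no time and is no camera call; for the wrist camera it gives the pose at the moment of the call.
- finish_job(): hands the job in, once; it reports no verdict.
Trained networks look in the newest picture that a camera, given by its name, has taken for a name from the list of things; names that differ only in an ending like _2 or _b are one class to them, and where a whole thing is asked for, a point or a joint stands for the part that bears it (a point fixed in the world has none). Each returns a list of dicts, best first, with "conf" (0 to 1); they miss things now and then, are a little off and sometimes report something else, mostly with a low value. They report only what shows in the picture. A call takes as long as a camera call. They do not tell look-alikes from the thing itself.
- spot_in(camera, target): "extent" ([left, top, right, bottom] as shares, 0 to 1, of the picture: columns of its width, rows of its height, round what is visible of it).
- spot_point(camera, target): "location" ([column, row] as shares, 0 to 1, of the picture: columns of its width, rows of its height: a listed point, or the origin of a listed thing).
The state is a dict: "time_s": time; "joints": joint angles; "joint_velocities": joint speeds; "effort": joint torques, N m; "tcp_pos": TCP position; "ee_rot": TCP orientation; "wrist_force": force on the tool from outside, world axes, zero at the start; "moment": the same for the moment, N m; "gripper_width": opening from 0.0 (shut) to 1.0 (fully open).
Only numpy, scipy, OpenCV 4.12 (cv2) and the standard library are available. Lean on these libraries where they do the work, as an engineer would, in place of code of your own. Each camera call takes 0.05 s, during which the arm holds its last target.

## Working session

There is one attempt and no reset: what is moved stays moved. The work goes in short steps, Python scripts to look and compute and a shell command to move; the robot and the scene stay as the last step left them, time stands still between calls to the robot, and variables do not carry over. Pictures are saved under pics/ and viewed, and the job is handed in when it is done.

```bash
ls; mkdir -p pics; python3 - <<'E'
from station import *
import cv2,numpy as np
s=sense();print(s)
for n in("scene","side"):
    im=capture(n);cv2.imwrite(f"pics/{n}0.png",im[:,:,::-1])
    c=get_calibration(n);print(n,c)
    for t in("water_dot","pump_dot","fan_dot","drain_dot"):
        print(t,[(round(d['conf'],2),np.round(np.array(d['location'])*[640,480],1)) for d in spot_point(n,t)])
E
```

```text
pics
{'time_s': 0.0, 'joints': array([-5.96112817e+01,  2.20903511e+01,  3.79109439e-01, -3.06022982e-02,
       -6.84104849e+01, -1.48175527e+01]), 'joint_velocities': array([-0.08271197,  0.0276572 , -0.01272277, -0.13809848,  0.12161839,
       -0.00712202]), 'effort': array([-3.02578164e-04, -3.90664601e+01,  1.87400740e+01,  4.21965793e+00,
        1.08835791e-02, -2.11639099e-04]), 'tcp_pos': array([ 0.16762267, -0.60139785,  0.18955524]), 'ee_rot': array([[-9.63350638e-01, -2.68244536e-01, -6.46289495e-04],
       [-2.68245307e-01,  9.63348386e-01,  2.08383625e-03],
       [ 6.36242544e-05,  2.18082910e-03, -9.99997620e-01]]), 'wrist_force': array([ 0.65912383, -0.0013689 , -0.10507059]), 'moment': array([ 0.05837954, -0.04105013, -0.01131436]), 'gripper_width': 1.002553184372168}
scene {'K': array([[502.06557325,   0.        , 316.74851281],
       [  0.        , 502.06557325, 243.73910174],
       [  0.        ,   0.        ,   1.        ]]), 'T': array([[-0.05656467, -0.8174019 ,  0.57328403,  1.17407176],
       [ 0.99831453, -0.05377254,  0.02183133, -0.01613995],
       
[... 377 characters left out ...]
0.        , 319.5050179 ],
       [  0.        , 604.80889282, 231.0263503 ],
       [  0.        ,   0.        ,   1.        ]]), 'T': array([[-0.99771347,  0.04612132, -0.04940292,  0.45258824],
       [-0.06691469, -0.57134629,  0.81797668,  1.25254877],
       [ 0.00949999,  0.81941213,  0.57312608,  0.95938044],
       [ 0.        ,  0.        ,  0.        ,  1.        ]])}
water_dot [(0.8, array([348.6, 260.7])), (0.18, array([364.8, 244. ]))]
pump_dot [(0.86, array([398.9, 199.5])), (0.77, array([400.2, 170. ])), (0.63, array([345.9, 184.9]))]
fan_dot [(0.93, array([302.1, 221.3]))]
drain_dot [(0.97, array([341.9, 343.7])), (0.39, array([268.1, 199.7])), (0.29, array([344.4, 183.4]))]
```

View pics/scene0.png

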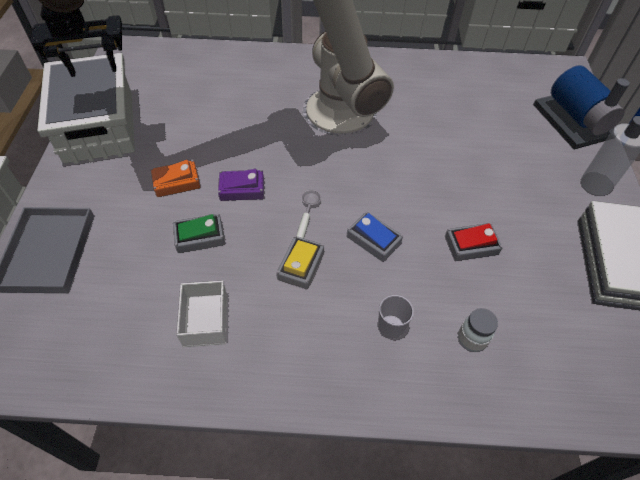

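View pics/side0.png

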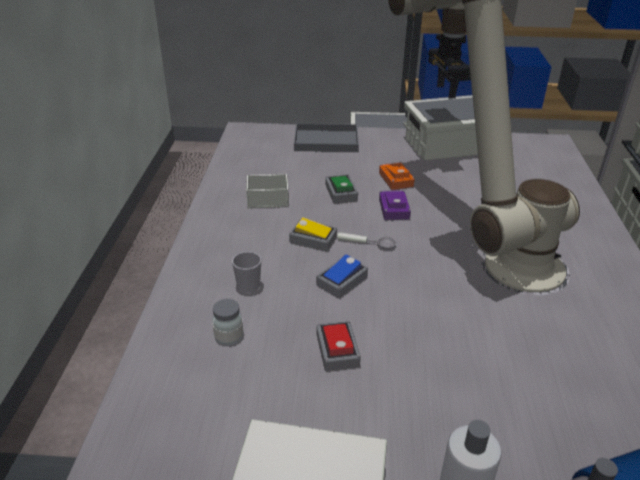

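The scene view shows the blue rocker at about (375,234), green at (198,230), yellow at (300,259) and red at (474,238). The orange and purple look-alikes are at (176,177) and (241,184). I'll zoom in on the dots next.

```bash
cat > h.py <<'E'
import numpy as np,cv2
from station import get_calibration
def proj(c,P):
    P=np.atleast_2d(P);T=np.linalg.inv(c['T']);q=P@T[:3,:3].T+T[:3,3];q=q*[1,-1,-1]
    u=q@c['K'].T;return u[:,:2]/u[:,2:]
def ray(c,uv):
    d=np.linalg.inv(c['K'])@[uv[0],uv[1],1];d=d*[1,-1,-1];return c['T'][:3,3],c['T'][:3,:3]@d
def plane(c,uv,z):
    o,d=ray(c,uv);return o+d*(z-o[2])/d[2]
def tri(cs,uvs):
    A=np.zeros((3,3));b=np.zeros(3);R=[]
    for c,uv in zip(cs,uvs):
        o,d=ray(c,uv);d=d/np.linalg.norm(d);M=np.eye(3)-np.outer(d,d);A+=M;b+=M@o;R.append((o,M))
    x=np.linalg.solve(A,b);return x,[np.linalg.norm(M@(x-o)) for o,M in R]
E
python3 - <<'E'
import cv2,numpy as np
from h import *
B={'scene':{'blue':(375,234),'green':(198,230),'yellow':(300,259),'red':(474,238)},'side':{'blue':(342,270),'green':(342,187),'yellow':(314,232),'red':(338,343)}}
for n in B:
    im=cv2.imread(f'pics/{n}0.png');t=[]
    for k,(u,v) in B[n].items():
        p=cv2.resize(im[v-35:v+35,u-35:u+35],(400,300),interpolation=cv2.INTER_CUBIC) if 0 else cv2.resize(im[v-30:v+30,u-40:u+40],(400,300),interpolation=cv2.INTER_CUBIC)
        t.append(p)
    cv2.imwrite(f'pics/z_{n}.png',np.vstack([np.hstack(t[:2]),np.hstack(t[2:])]))
c={n:get_calibration(n) for n in B}
D={'water':((366.3,219.5),(348.6,260.7)),'pump':((210.1,222.1),(345.9,184.9)),'fan':((293.9,262.7),(302.1,221.3)),'drain':((487.5,231.3),(341.9,343.7))}
for k,(a,b) in D.items():
    x,r=tri([c['scene'],c['side']],[a,b]);print(k,np.round(x,4),np.round(r,4),plane(c['scene'],a,.048).round(4),plane(c['side'],b,.048).round(4))
E
```

```text
water [0.4484 0.0728 0.0512] [0.004 0.004] [0.4412 0.0717 0.048 ] [0.4513 0.0731 0.048 ]
pump [ 0.4701 -0.295   0.0452] [0.001 0.001] [ 0.4733 -0.2936  0.048 ] [ 0.4693 -0.2916  0.048 ]
fan [ 0.5785 -0.0872  0.0519] [0.0026 0.0026] [ 0.5732 -0.0887  0.048 ] [ 0.5809 -0.09    0.048 ]
drain [0.4571 0.3544 0.0472] [0.0004 0.0004] [0.4572 0.354  0.048 ] [0.4574 0.3555 0.048 ]
```

View pics/z_scene.png

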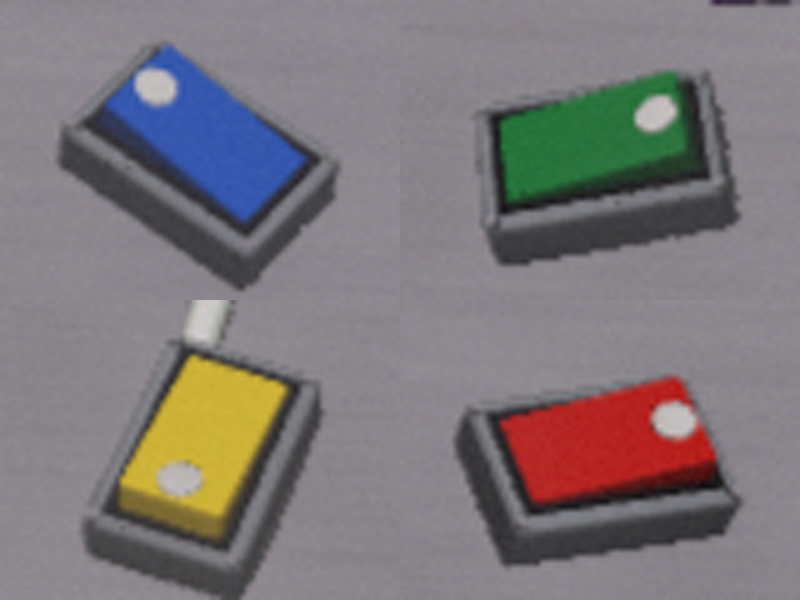

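View pics/z_side.png

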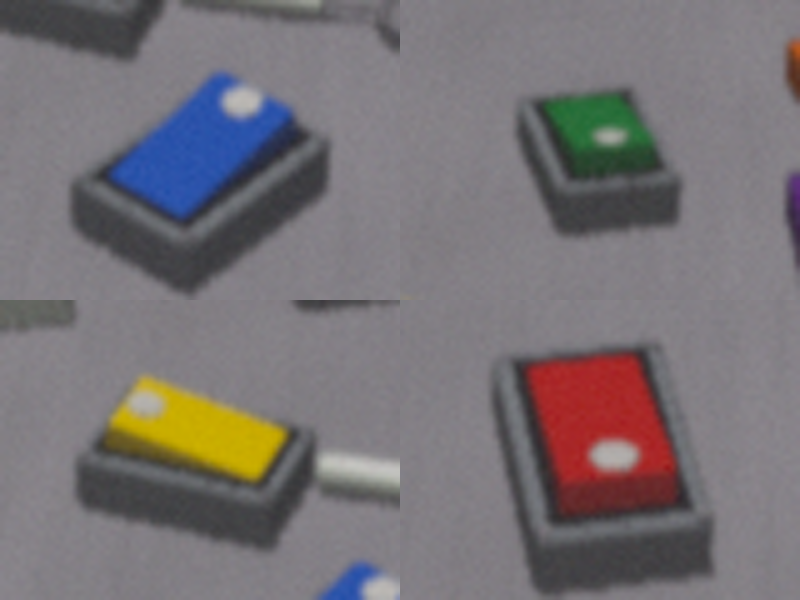

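```bash
cat >> h.py <<'E'
def togo(target,yaw_dir=None,pos=None,R=None):
    from station import sense
    s=sense();R=s['ee_rot'];p=s['tcp_pos']
    d=R.T@(np.array(target)-p)*100
    sp=None
    if yaw_dir is not None:
        a=R.T@np.append(yaw_dir,0);sp=np.degrees(np.arctan2(a[1],a[0]));sp=(sp+90)%180-90
    return np.round(d,2),sp
E
python3 - <<'E'
from h import *
cs=[get_calibration('scene'),get_calibration('side')]
D={'water':((366.2,221.4),(350.2,260.2)),'pump':((209.2,222.6),(344,184.2)),'fan':((295.8,264.8),(303.2,222.8)),'drain':((488.8,232),(342.6,344))}
# box rough pod centres via rocker centre at z .043 
C={'water':(374.5,233.6),'pump':(198.5,227.5),'fan':(301.5,257.5)}
CS={'water':(342.2,270),'pump':(341.5,182.5),'fan':(314,228.5)}
for k,(a,b) in D.items():
    x,r=tri(cs,[a,b]);print(k,np.round(x,4),np.round(r,4))
    if k in C:
        y,r2=tri(cs,[C[k],CS[k]]);v=(x-y)[:2];print('  centre',y.round(4),np.round(r2,4),'dist',np.linalg.norm(v).round(4),'dir',(v/np.linalg.norm(v)).round(3), togo([x[0],x[1],.15],v/np.linalg.norm(v)))
E
```

```text
water [0.4474 0.0714 0.0486] [0.0001 0.0001]
  centre [0.4672 0.0919 0.0315] [0.0017 0.0017] dist 0.0285 dir [-0.694 -0.72 ] (array([-45.01,  57.36,   4.07]), np.float64(-30.49279334198488))
pump [ 0.475  -0.2954  0.048 ] [0.0001 0.0001]
  centre [ 0.4833 -0.3209  0.0382] [0.0002 0.0002] dist 0.0268 dir [-0.31   0.951] (array([-37.82,  21.29,   4.06]), np.float64(87.5293794149161))
fan [ 0.5776 -0.0843  0.047 ] [0.0002 0.0002]
  centre [ 0.5487 -0.0744  0.0359] [0.0015 0.0015] dist 0.0305 dir [ 0.946 -0.325] (array([-53.37,  38.87,   4.06]), np.float64(34.53383410804619))
drain [0.457  0.3567 0.0473] [0.0013 0.0013]
```

```bash
python3 -m inch '[{"fingers":0,"delta_pos":[-45,57.4,4],"spin":-30.5},{"fingers":0,"delta_pos":[-45,57.4,4],"spin":-30.5},{"fingers":0,"delta_pos":[-45,57.4,4],"spin":-30.5},{"fingers":0,"delta_pos":[-45,57.4,4],"spin":-30.5},{"fingers":0,"delta_pos":[-45,57.4,4],"spin":-30.5},{"fingers":0,"delta_pos":[-45,57.4,4],"spin":-30.5},{"fingers":0,"delta_pos":[-45,57.4,4],"spin":-30.5},{"fingers":0,"delta_pos":[-45,57.4,4],"spin":-30.5},{"fingers":0,"delta_pos":[-45,57.4,4],"spin":-30.5},{"fingers":0,"delta_pos":[-45,57.4,4],"spin":-30.5},{"fingers":0,"delta_pos":[-45,57.4,4],"spin":-30.5},{"fingers":0,"delta_pos":[-45,57.4,4],"spin":-30.5},{"fingers":0,"delta_pos":[-45,57.4,4],"spin":-30.5},{"fingers":0,"delta_pos":[-45,57.4,4],"spin":-30.5},{"fingers":0,"delta_pos":[-45,57.4,4],"spin":-30.5},{"fingers":0,"delta_pos":[-45,57.4,4],"spin":-30.5},{"fingers":0,"delta_pos":[-45,57.4,4],"spin":-30.5},{"fingers":0,"delta_pos":[-45,57.4,4],"spin":-30.5},{"fingers":0,"delta_pos":[-45,57.4,4],"spin":-30.5},{"fingers":0,"delta_pos":[-45,57.4,4],"spin":-30.5}]'
python3 - <<'E'
from h import *
from station import *
s=sense();print(s['time_s'],s['tcp_pos'],s['wrist_force'],s['gripper_width'],s['ee_rot'].round(3))
print(togo([.4474,.0714,.06],[-.694,-.72]))
for n in('wrist','scene'):
    im=capture(n);cv2.imwrite(f'pics/{n}1.png',im[:,:,::-1]);
    print([(d['conf'],np.array(d['location'])*[640,480]) for d in spot_point(n,'water_dot')])
E
```

```text
time_s: 2.5
tcp_pos: [0.447, 0.0709, 0.1509]
ee_rot: [[-0.695, -0.719, 0.0], [-0.719, 0.695, 0.0], [-0.0, -0.0, -1.0]]
wrist_force: [0.8, 0.4, 0.5]
gripper_width: 0.003
2.5 [0.44699003 0.07089548 0.15090465] [0.84729448 0.37204362 0.51724821] 0.003115661434925261 [[-0.695 -0.719  0.   ]
 [-0.719  0.695  0.   ]
 [-0.    -0.    -1.   ]]
(array([-0.06,  0.01,  9.09]), np.float64(-0.05987395712053001))
[(0.58, array([320.704, 229.92 ]))]
[(0.94, array([368.896, 220.8  ]))]
```

View pics/wrist1.png

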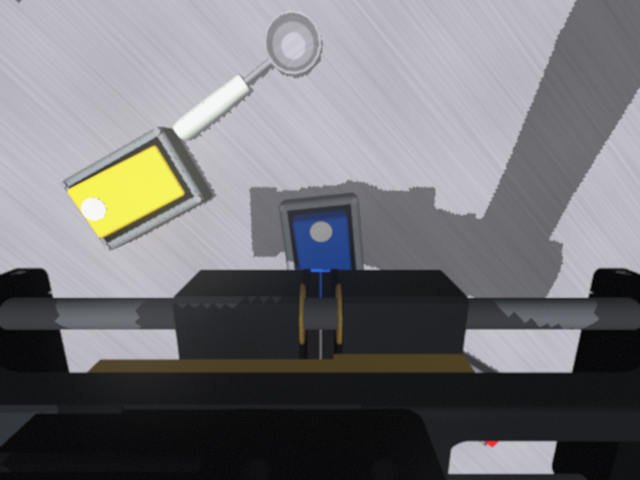

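The wrist view shows the blue dot at (321,231), in line with the fingers, and the yellow dot at (93,208). I'll check both against the calibration.

```bash
python3 - <<'E'
from h import *
c=get_calibration('wrist')
print(plane(c,(320.7,231),.048),plane(c,(93,208),.048))
print(proj(c,[[.4474,.0714,.0486],[.5776,-.0843,.047]]))
E
```

```text
[0.44842707 0.07120789 0.048     ] [ 0.57939601 -0.08442281  0.048     ]
[[321.66804348 230.53340115]
 [ 95.05585587 206.52499044]]
```

```bash
python3 -m inch '[{"fingers":0,"delta_pos":[0,0,4],"spin":0},{"fingers":0,"delta_pos":[0,0,7],"spin":0},{"fingers":0,"delta_pos":[0,0,9],"spin":0},{"fingers":0,"delta_pos":[0,0,9.4],"spin":0},{"fingers":0,"delta_pos":[0,0,9.4],"spin":0}]'
python3 -m inch '[{"fingers":0,"delta_pos":[0,0,0.2],"spin":0},{"fingers":0,"delta_pos":[0,0,0.4],"spin":0},{"fingers":0,"delta_pos":[0,0,0.6],"spin":0},{"fingers":0,"delta_pos":[0,0,0.8],"spin":0},{"fingers":0,"delta_pos":[0,0,0.8],"spin":0}]'
python3 -m inch '[{"fingers":0,"delta_pos":[0,0,0.1],"spin":0},{"fingers":0,"delta_pos":[0,0,0.2],"spin":0},{"fingers":0,"delta_pos":[0,0,0.3],"spin":0},{"fingers":0,"delta_pos":[0,0,0.4],"spin":0},{"fingers":0,"delta_pos":[0,0,0.4],"spin":0}]'
```

```text
time_s: 3.2
tcp_pos: [0.4472, 0.0715, 0.0565]
ee_rot: [[-0.694, -0.72, -0.001], [-0.72, 0.694, -0.001], [0.001, 0.0, -1.0]]
wrist_force: [-0.1, 0.4, 1.1]
gripper_width: 0.007
time_s: 3.7
tcp_pos: [0.4471, 0.0717, 0.0486]
ee_rot: [[-0.694, -0.72, -0.0], [-0.72, 0.694, -0.0], [0.0, 0.0, -1.0]]
wrist_force: [1.1, 0.7, 0.0]
gripper_width: 0.005
time_s: 4.2
tcp_pos: [0.4471, 0.0716, 0.0445]
ee_rot: [[-0.694, -0.72, -0.0], [-0.72, 0.694, -0.0], [0.0, 0.0, -1.0]]
wrist_force: [-0.9, -0.1, -0.2]
gripper_width: 0.004
```

```bash

python3 -m inch '[{"fingers":0,"delta_pos":[0,0,0.1],"spin":0},{"fingers":0,"delta_pos":[0,0,0.2],"spin":0},{"fingers":0,"delta_pos":[0,0,0.3],"spin":0},{"fingers":0,"delta_pos":[0,0,0.4],"spin":0},{"fingers":0,"delta_pos":[0,0,0.5],"spin":0}]'
python3 -m inch '[{"fingers":0,"delta_pos":[0,0,0.1],"spin":0},{"fingers":0,"delta_pos":[0,0,0.1],"spin":0}]'
python3 - <<'E'
from h import *
from station import *
print(sense()['wrist_force'])
im=capture('wrist');cv2.imwrite('pics/w2.png',im[:,:,::-1])
im=capture('side');cv2.imwrite('pics/s2.png',cv2.resize(im[210:330,262:422,::-1],(800,600)))
E
```

```text
time_s: 4.7
tcp_pos: [0.4472, 0.0717, 0.0396]
ee_rot: [[-0.694, -0.72, 0.0], [-0.72, 0.694, 0.0], [-0.0, 0.0, -1.0]]
wrist_force: [0.2, -0.1, 0.0]
gripper_width: 0.004
time_s: 4.9
tcp_pos: [0.4471, 0.0717, 0.0385]
ee_rot: [[-0.694, -0.72, -0.0], [-0.72, 0.694, -0.0], [0.0, 0.0, -1.0]]
wrist_force: [0.2, -0.7, 0.3]
gripper_width: 0.006
[ 0.15136383 -0.65974365  0.25055089]
```

View pics/s2.png

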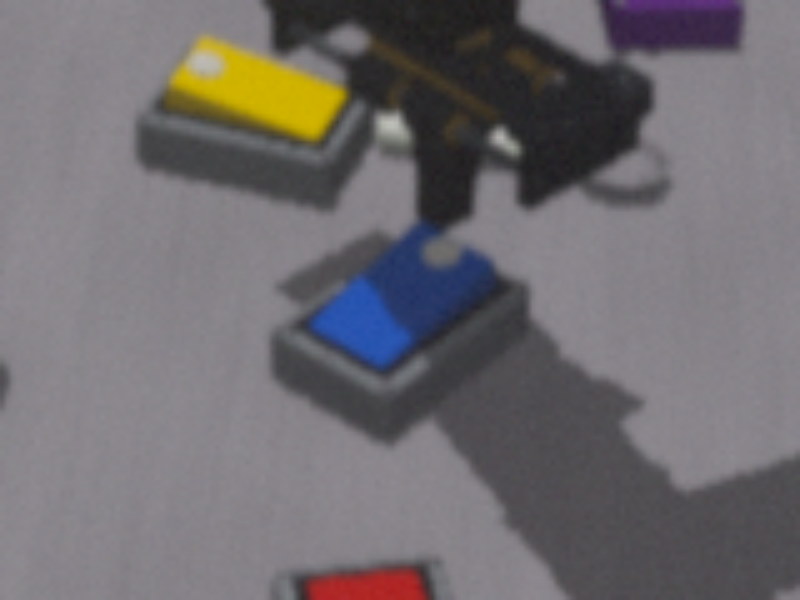

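The side view shows the fingertip at full-picture (351,254), just above and behind the blue dot. The rocker is still up and the force is about zero. That disagrees with the reported TCP height of 38.5 mm, so I'll check the tip in the other cameras.

```bash
python3 - <<'E'
from h import *
from station import *
s=sense();print(s['tcp_pos'])
for n in('scene','side','wrist'):
    c=get_calibration(n);p=s['tcp_pos'];print(n,proj(c,[p,p+[0,0,.01],p+[0,0,.03]]).round(1))
im=capture('scene');cv2.imwrite('pics/sc3.png',cv2.resize(im[174:294,295:455,::-1],(800,600),interpolation=cv2.INTER_CUBIC))
E
```

```text
[0.44719857 0.07169782 0.03862557]
scene [[365.9 223.9]
 [366.3 221.3]
 [367.1 216.1]]
side [[350.1 263.4]
 [350.3 260.2]
 [350.6 253.8]]
wrist [[322.5 268.8]
 [322.6 274.7]
 [322.9 288.4]]
```

View pics/sc3.png

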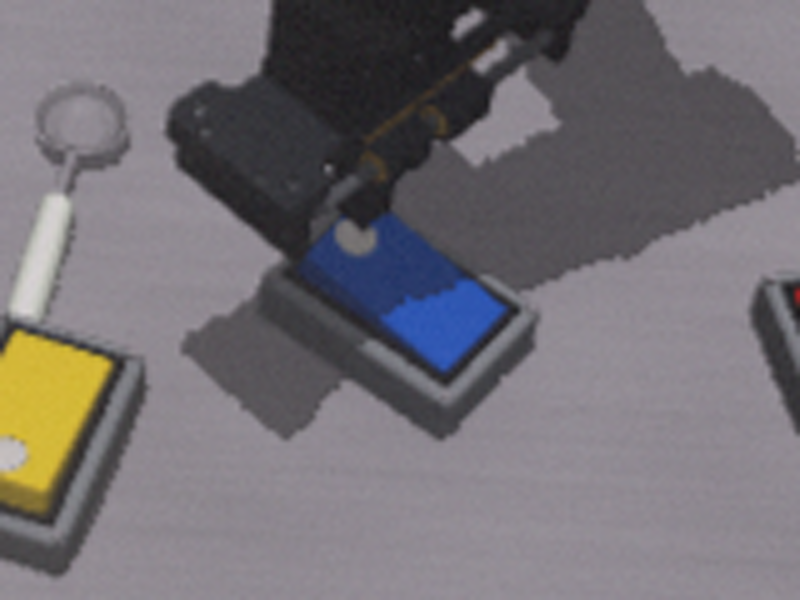

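View pics/w2.png

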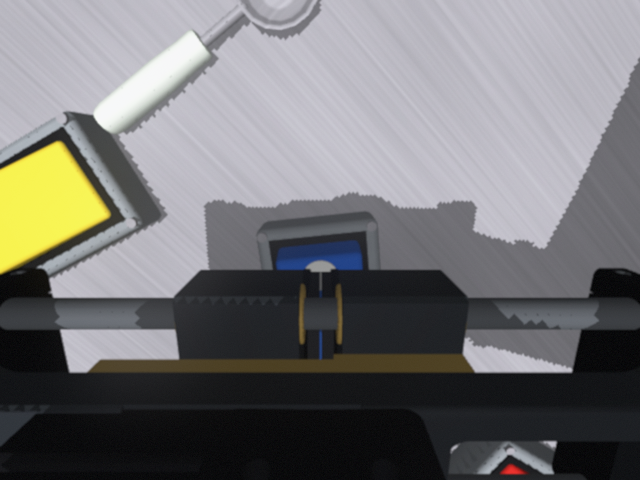

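```bash
python3 - <<'E'
from h import *
cs=[get_calibration(n) for n in('scene','side')]
print(tri(cs,[(370,219),(350.8,254.4)]))
im=cv2.imread('pics/sc3.png');cv2.imwrite('pics/sc3b.png',cv2.convertScaleAbs(cv2.resize(im[100:340,220:540],(800,600),interpolation=cv2.INTER_CUBIC),alpha=1.8,beta=20))
im=cv2.imread('pics/s2.png');cv2.imwrite('pics/s2b.png',cv2.convertScaleAbs(cv2.resize(im[100:340,300:620],(800,600),interpolation=cv2.INTER_CUBIC),alpha=1.8,beta=20))
E
```

```text
(array([0.44965389, 0.07703606, 0.06733122]), [np.float64(0.004006835113103295), np.float64(0.004006835113103148)])
```

View pics/sc3b.png

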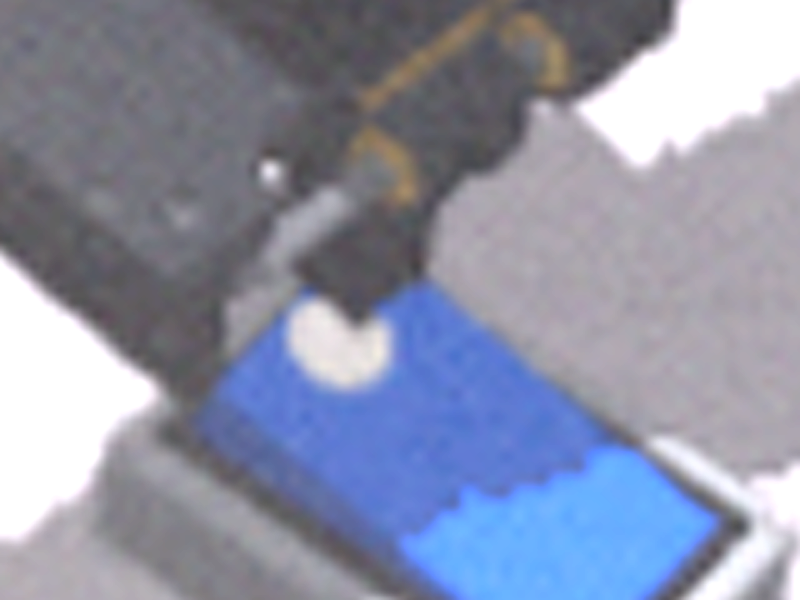

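View pics/s2b.png

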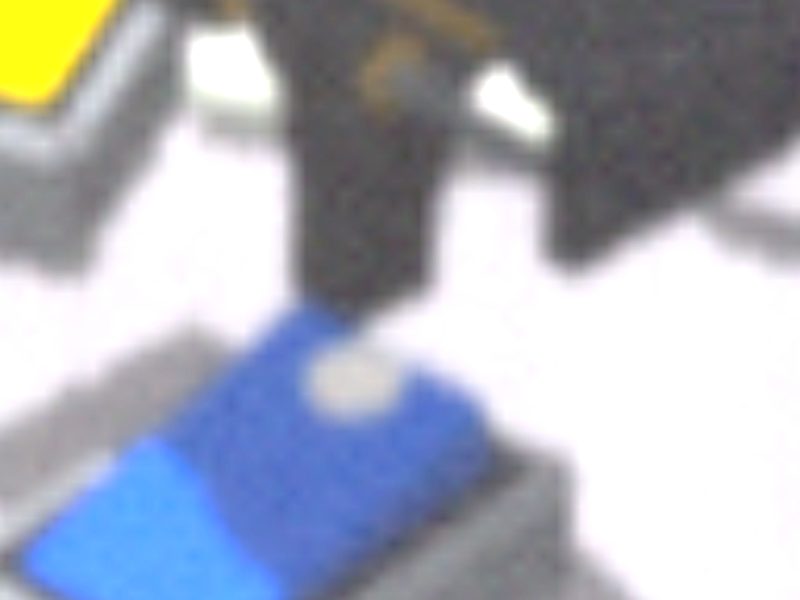

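Seen in both views, the tip sits roughly 20 mm above the reported TCP. From here I'll go by force and pictures, in small steps.

```bash

python3 -m inch '[{"fingers":0,"delta_pos":[0,0,0.1],"spin":0},{"fingers":0,"delta_pos":[0,0,0.2],"spin":0},{"fingers":0,"delta_pos":[0,0,0.3],"spin":0},{"fingers":0,"delta_pos":[0,0,0.4],"spin":0}]'
python3 -m inch '[{"fingers":0,"delta_pos":[0,0,0.1],"spin":0},{"fingers":0,"delta_pos":[0,0,0.2],"spin":0},{"fingers":0,"delta_pos":[0,0,0.3],"spin":0},{"fingers":0,"delta_pos":[0,0,0.4],"spin":0}]'
python3 - <<'E'
from h import *
from station import *
s=sense();print(s['tcp_pos'],s['wrist_force'])
a=capture('scene')[174:294,295:455,::-1];b=capture('side')[210:330,262:422,::-1]
cv2.imwrite('pics/c4.png',cv2.convertScaleAbs(cv2.resize(np.hstack([a,b]),(800,300),interpolation=cv2.INTER_CUBIC),alpha=1.7,beta=10))
E
```

```text
time_s: 5.45
tcp_pos: [0.4472, 0.0717, 0.0346]
ee_rot: [[-0.694, -0.72, -0.0], [-0.72, 0.694, 0.0], [-0.0, 0.0, -1.0]]
wrist_force: [-0.0, 0.1, 0.5]
gripper_width: 0.005
time_s: 5.85
tcp_pos: [0.4472, 0.0717, 0.0305]
ee_rot: [[-0.694, -0.72, -0.0], [-0.72, 0.694, -0.0], [0.0, 0.0, -1.0]]
wrist_force: [0.1, -0.8, -0.3]
gripper_width: 0.006
[0.44718394 0.07170833 0.03054673] [ 0.10848794 -0.82005722 -0.26237816]
```

View pics/c4.png

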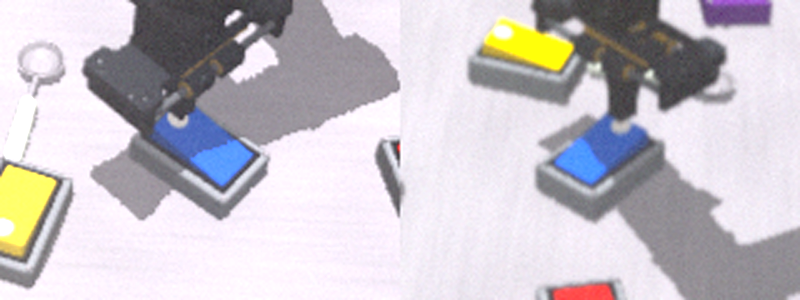

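```bash
python3 - <<'E'
from h import *
from station import *
s=sense();R=s['ee_rot'];p=s['tcp_pos']
for n,o in(('scene',(295,174,0)),('side',(262,210,400))):
    c=get_calibration(n)
    im=cv2.imread('pics/c4.png')
    for back in(.0,.02,.07,.09):
        pts=[p+R@[a,b,-back] for a in(-.0375,.0375) for b in(-.095,.095)]+[p+R@[0,0,-back]]
        q=proj(c,pts);q=(q-[o[0],o[1]])*2.5+[o[2],0];print(n,back,q.round(0).tolist())
E
```

```text
scene 0.0 [[134.0, 210.0], [272.0, 100.0], [77.0, 161.0], [216.0, 56.0], [177.0, 130.0]]
scene 0.02 [[135.0, 198.0], [276.0, 87.0], [78.0, 148.0], [218.0, 43.0], [178.0, 117.0]]
scene 0.07 [[139.0, 166.0], [284.0, 53.0], [79.0, 115.0], [224.0, 8.0], [184.0, 83.0]]
scene 0.09 [[141.0, 152.0], [288.0, 39.0], [80.0, 101.0], [227.0, -6.0], [186.0, 69.0]]
side 0.0 [[528.0, 112.0], [663.0, 203.0], [582.0, 83.0], [717.0, 170.0], [620.0, 140.0]]
side 0.02 [[528.0, 96.0], [664.0, 187.0], [582.0, 67.0], [718.0, 154.0], [621.0, 124.0]]
side 0.07 [[528.0, 55.0], [667.0, 145.0], [583.0, 27.0], [722.0, 112.0], [623.0, 83.0]]
side 0.09 [[528.0, 39.0], [668.0, 128.0], [584.0, 11.0], [724.0, 95.0], [624.0, 66.0]]
```

```bash

python3 -m inch '[{"fingers":0,"delta_pos":[0,0,0.1],"spin":0},{"fingers":0,"delta_pos":[0,0,0.2],"spin":0},{"fingers":0,"delta_pos":[0,0,0.3],"spin":0}]'
python3 -m inch '[{"fingers":0,"delta_pos":[0,0,0.1],"spin":0},{"fingers":0,"delta_pos":[0,0,0.2],"spin":0},{"fingers":0,"delta_pos":[0,0,0.3],"spin":0}]'
python3 - <<'E'
from h import *
from station import *
s=sense();print(s['tcp_pos'],s['wrist_force'])
a=capture('scene')[174:294,295:455,::-1];b=capture('side')[210:330,262:422,::-1]
cv2.imwrite('pics/c5.png',cv2.convertScaleAbs(cv2.resize(np.hstack([a,b]),(800,300),interpolation=cv2.INTER_CUBIC),alpha=1.7,beta=10))
E
```

```text
time_s: 6.25
tcp_pos: [0.4472, 0.0717, 0.0276]
ee_rot: [[-0.694, -0.72, 0.0], [-0.72, 0.694, 0.0], [-0.0, 0.0, -1.0]]
wrist_force: [-0.8, 0.7, 0.1]
gripper_width: 0.007
time_s: 6.55
tcp_pos: [0.4472, 0.0717, 0.0245]
ee_rot: [[-0.694, -0.72, -0.0], [-0.72, 0.694, -0.0], [0.0, 0.0, -1.0]]
wrist_force: [-0.5, -0.1, 0.5]
gripper_width: 0.007
[0.4471727  0.0717216  0.02454998] [-0.4507463  -0.12347928  0.47875932]
```

View pics/c5.png

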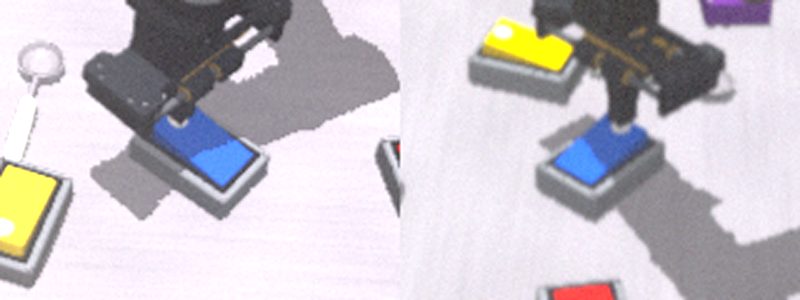

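```bash

python3 -m inch '[{"fingers":0,"delta_pos":[0,0,0.1],"spin":0},{"fingers":0,"delta_pos":[0,0,0.2],"spin":0}]'
python3 -m inch '[{"fingers":0,"delta_pos":[0,0,0.1],"spin":0},{"fingers":0,"delta_pos":[0,0,0.2],"spin":0}]'
python3 -m inch '[{"fingers":0,"delta_pos":[0,0,0.1],"spin":0},{"fingers":0,"delta_pos":[0,0,0.2],"spin":0}]'
python3 - <<'E'
from h import *
from station import *
s=sense();print(s['tcp_pos'],s['wrist_force'])
a=capture('scene')[194:254,335:415,::-1];b=capture('side')[230:290,312:392,::-1]
cv2.imwrite('pics/c6.png',cv2.convertScaleAbs(cv2.resize(np.hstack([a,b]),(800,300),interpolation=cv2.INTER_CUBIC),alpha=1.7,beta=10))
E
```

```text
time_s: 6.85
tcp_pos: [0.4472, 0.0717, 0.0226]
ee_rot: [[-0.694, -0.72, 0.0], [-0.72, 0.694, 0.0], [-0.0, -0.0, -1.0]]
wrist_force: [-0.2, 0.3, -0.2]
gripper_width: 0.011
time_s: 7.05
tcp_pos: [0.4472, 0.0717, 0.0206]
ee_rot: [[-0.694, -0.72, -0.0], [-0.72, 0.694, 0.0], [-0.0, 0.0, -1.0]]
wrist_force: [0.8, 1.4, -0.1]
gripper_width: 0.005
time_s: 7.25
tcp_pos: [0.4472, 0.0717, 0.0186]
ee_rot: [[-0.694, -0.72, -0.0], [-0.72, 0.694, -0.0], [0.0, -0.0, -1.0]]
wrist_force: [-0.3, -0.5, 1.3]
gripper_width: 0.007
[0.4471855  0.07168138 0.01863208] [-0.3452454 -0.4939697  1.3036116]
```

View pics/c6.png

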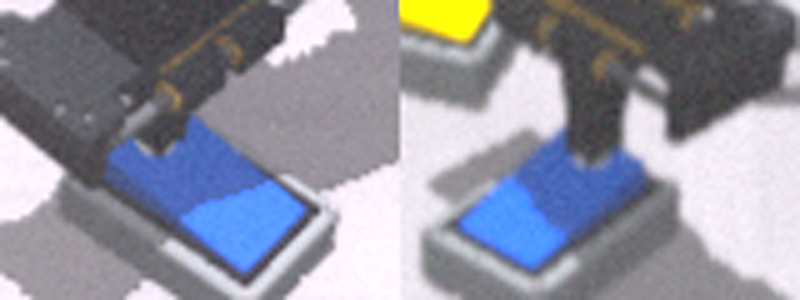

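The tip now covers the dot and the force is up to 1.3 N, so contact is starting.

```bash

python3 -m inch '[{"fingers":0,"delta_pos":[0,0,0.1],"spin":0},{"fingers":0,"delta_pos":[0,0,0.2],"spin":0}]'|grep -E "tcp|force"
python3 -m inch '[{"fingers":0,"delta_pos":[0,0,0.1],"spin":0},{"fingers":0,"delta_pos":[0,0,0.2],"spin":0}]'|grep -E "tcp|force"
python3 -m inch '[{"fingers":0,"delta_pos":[0,0,0.1],"spin":0},{"fingers":0,"delta_pos":[0,0,0.2],"spin":0}]'|grep -E "tcp|force"
python3 - <<'E'
from h import *
from station import *
s=sense();print(s['tcp_pos'],s['wrist_force'])
a=capture('scene')[194:254,335:415,::-1];b=capture('side')[230:290,312:392,::-1]
cv2.imwrite('pics/c7.png',cv2.convertScaleAbs(cv2.resize(np.hstack([a,b]),(800,300),interpolation=cv2.INTER_CUBIC),alpha=1.7,beta=10))
E
```

```text
tcp_pos: [0.4471, 0.0716, 0.0167]
wrist_force: [-0.3, -1.0, 1.3]
tcp_pos: [0.4471, 0.0716, 0.0146]
wrist_force: [-1.3, -0.1, 0.8]
tcp_pos: [0.4471, 0.0716, 0.0125]
wrist_force: [-1.8, -0.6, 0.8]
[0.44707381 0.07163789 0.01252852] [-1.82014584 -0.56944516  0.82287765]
```

View pics/c7.png

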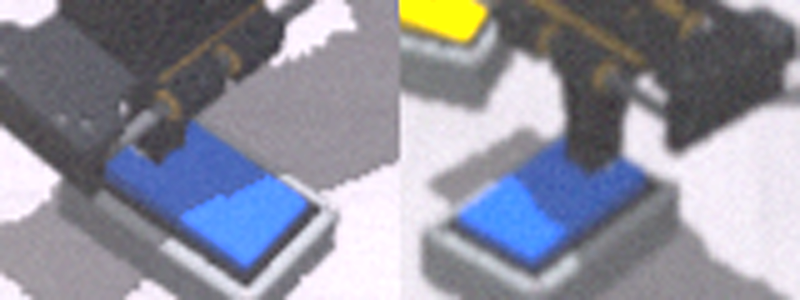

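```bash

python3 -m inch '[{"fingers":0,"delta_pos":[0,0,0.1],"spin":0},{"fingers":0,"delta_pos":[0,0,0.2],"spin":0}]'|grep -E "tcp|force"
python3 -m inch '[{"fingers":0,"delta_pos":[0,0,0.1],"spin":0},{"fingers":0,"delta_pos":[0,0,0.1],"spin":0}]'|grep -E "tcp|force"
python3 -m inch '[{"fingers":0,"delta_pos":[0,0,0.1],"spin":0},{"fingers":0,"delta_pos":[0,0,0.1],"spin":0}]'|grep -E "tcp|force"
python3 - <<'E'
from h import *
from station import *
s=sense();print(s['tcp_pos'],s['wrist_force'])
a=capture('scene')[194:254,335:415,::-1];b=capture('side')[230:290,312:392,::-1]
cv2.imwrite('pics/c8.png',cv2.convertScaleAbs(cv2.resize(np.hstack([a,b]),(800,300),interpolation=cv2.INTER_CUBIC),alpha=1.7,beta=10))
E
```

```text
tcp_pos: [0.4471, 0.0716, 0.0106]
wrist_force: [-1.8, -1.0, 2.1]
tcp_pos: [0.447, 0.0715, 0.0096]
wrist_force: [-1.3, -1.8, 3.0]
tcp_pos: [0.447, 0.0716, 0.0086]
wrist_force: [-1.3, -1.1, 3.7]
[0.44702646 0.07157708 0.00856729] [-1.26517088 -1.14968171  3.68221942]
```

View pics/c8.png

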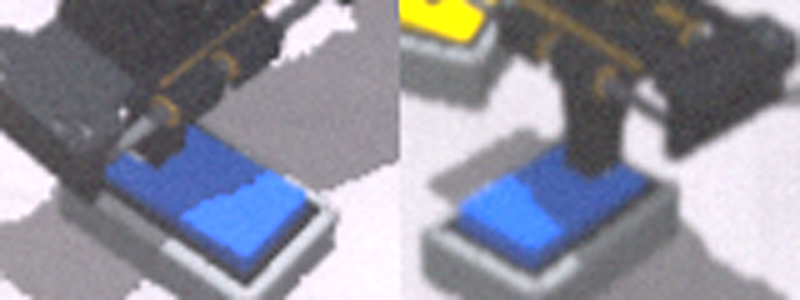

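```bash

for i in 1; do python3 -m inch '[{"fingers":0,"delta_pos":[0,0,0.1],"spin":0},{"fingers":0,"delta_pos":[0,0,0.1],"spin":0}]'|grep -E "tcp|force"; done
python3 -m inch '[{"fingers":0,"delta_pos":[0,0,0.1],"spin":0},{"fingers":0,"delta_pos":[0,0,0.1],"spin":0}]'|grep -E "tcp|force"
python3 -m inch '[{"fingers":0,"delta_pos":[0,0,0.1],"spin":0},{"fingers":0,"delta_pos":[0,0,0.1],"spin":0}]'|grep -E "tcp|force"
python3 - <<'E'
from h import *
from station import *
s=sense();print(s['tcp_pos'],s['wrist_force'])
a=capture('scene')[194:254,335:415,::-1];b=capture('side')[230:290,312:392,::-1]
cv2.imwrite('pics/c9.png',cv2.convertScaleAbs(cv2.resize(np.hstack([a,b]),(800,300),interpolation=cv2.INTER_CUBIC),alpha=1.7,beta=10))
E
```

```text
tcp_pos: [0.4469, 0.0715, 0.0075]
wrist_force: [-1.5, -2.5, 3.3]
tcp_pos: [0.4468, 0.0715, 0.0065]
wrist_force: [-2.3, -2.3, 3.6]
tcp_pos: [0.4469, 0.0715, 0.0055]
wrist_force: [-2.9, -2.3, 4.0]
[0.44686049 0.07151365 0.00553653] [-2.92985837 -2.25162685  3.9575495 ]
```

View pics/c9.png

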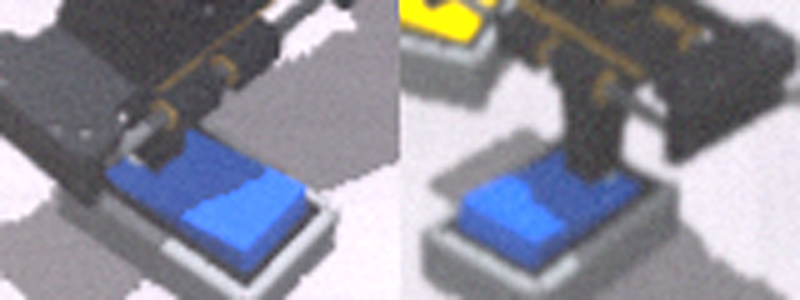

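```bash

python3 -m inch '[{"fingers":0,"delta_pos":[0,0,0.1],"spin":0},{"fingers":0,"delta_pos":[0,0,0.1],"spin":0}]'|grep -E "tcp|force"
python3 -m inch '[{"fingers":0,"delta_pos":[0,0,0.1],"spin":0},{"fingers":0,"delta_pos":[0,0,0.1],"spin":0}]'|grep -E "tcp|force"
python3 - <<'E'
from h import *
from station import *
s=sense();print(s['tcp_pos'],s['wrist_force'])
a=capture('scene')[194:254,335:415,::-1];b=capture('side')[230:290,312:392,::-1]
cv2.imwrite('pics/c10.png',cv2.convertScaleAbs(cv2.resize(np.hstack([a,b]),(800,300),interpolation=cv2.INTER_CUBIC),alpha=1.7,beta=10))
E
```

```text
tcp_pos: [0.4469, 0.0715, 0.0047]
wrist_force: [-3.8, -2.8, 6.5]
tcp_pos: [0.4469, 0.0715, 0.0039]
wrist_force: [-3.2, -2.9, 7.1]
[0.44693654 0.07149232 0.00387386] [-3.15319123 -2.94471679  7.10509433]
```

View pics/c10.png

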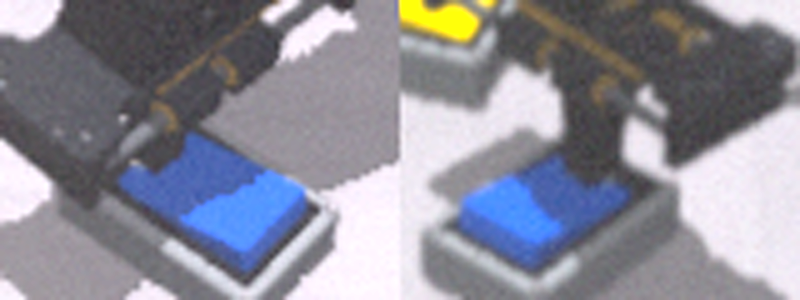

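The force is now climbing at about the rubber's rate of 2.5 N/mm, so the rocker is at its stop. One more millimetre, then I'll lift and look.

```bash

python3 -m inch '[{"fingers":0,"delta_pos":[0,0,0.1],"spin":0},{"fingers":0,"delta_pos":[0,0,0.1],"spin":0},{"fingers":0,"delta_pos":[0,0,0.1],"spin":0}]'|grep -E "time|tcp|force"
python3 -m inch '[{"fingers":0,"delta_pos":[0,0,-0.5],"spin":0},{"fingers":0,"delta_pos":[0,0,-2],"spin":0},{"fingers":0,"delta_pos":[0,0,-5],"spin":0},{"fingers":0,"delta_pos":[0,0,-9],"spin":0},{"fingers":0,"delta_pos":[0,0,-9],"spin":0}]'|grep -E "time|tcp|force"
python3 - <<'E'
from h import *
from station import *
s=sense();print(s['tcp_pos'],s['wrist_force'])
a=capture('scene')[194:254,335:415,::-1];b=capture('side')[230:290,312:392,::-1]
cv2.imwrite('pics/c11.png',cv2.convertScaleAbs(cv2.resize(np.hstack([a,b]),(800,300),interpolation=cv2.INTER_CUBIC),alpha=1.7,beta=10))
print('pump',togo([.475,-.2954,.11],[-.31,.951]))
E
```

```text
time_s: 10.25
tcp_pos: [0.4469, 0.0715, 0.0031]
wrist_force: [-3.2, -2.9, 9.5]
time_s: 10.75
tcp_pos: [0.4525, 0.0745, 0.0977]
wrist_force: [0.9, -0.1, -0.4]
[0.45250569 0.07452189 0.09770304] [ 0.93067752 -0.09774531 -0.39951034]
pump (array([ 24.7 , -27.45,  -1.74]), np.float64(-61.98202083183128))
```

View pics/c11.png

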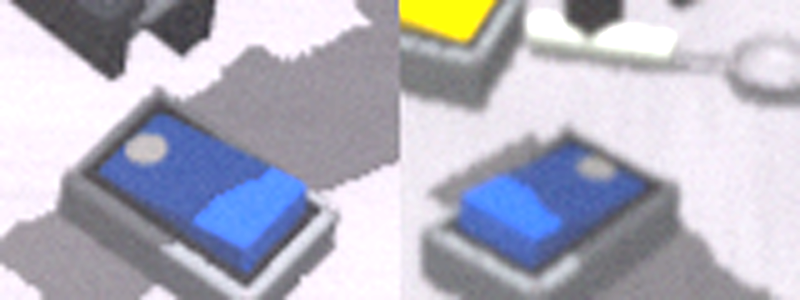

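Blue is fully on and stays down. In the scene view its dot is low and the far end stands up. Next is green.

```bash
python3 - <<'E'
from h import *
from station import *
capture('scene');s=sense();print(s['tcp_pos'],s['joints'].round(1),s['ee_rot'].round(3))
print('pump',togo([.475,-.2954,.10],[-.31,.951]))
E
```

```text
[0.44757479 0.07235872 0.09248522] [ 29.8  11.4 -30.8  -0.  -47.7 -73.7] [[-0.694 -0.72   0.001]
 [-0.72   0.694  0.001]
 [-0.002  0.    -1.   ]]
pump (array([ 24.58, -27.49,  -0.8 ]), np.float64(-61.990204374563035))
```

```bash
python3 -m inch '[{"fingers":0,"delta_pos":[0,0,-0.8],"spin":0},{"fingers":0,"delta_pos":[24.6,-27.5,-0.8],"spin":-62},{"fingers":0,"delta_pos":[24.6,-27.5,-0.8],"spin":-62},{"fingers":0,"delta_pos":[24.6,-27.5,-0.8],"spin":-62},{"fingers":0,"delta_pos":[24.6,-27.5,-0.8],"spin":-62},{"fingers":0,"delta_pos":[24.6,-27.5,-0.8],"spin":-62},{"fingers":0,"delta_pos":[24.6,-27.5,-0.8],"spin":-62},{"fingers":0,"delta_pos":[24.6,-27.5,-0.8],"spin":-62},{"fingers":0,"delta_pos":[24.6,-27.5,-0.8],"spin":-62},{"fingers":0,"delta_pos":[24.6,-27.5,-0.8],"spin":-62},{"fingers":0,"delta_pos":[24.6,-27.5,-0.8],"spin":-62},{"fingers":0,"delta_pos":[24.6,-27.5,-0.8],"spin":-62},{"fingers":0,"delta_pos":[24.6,-27.5,-0.8],"spin":-62},{"fingers":0,"delta_pos":[24.6,-27.5,-0.8],"spin":-62}]'
python3 - <<'E'
from h import *
from station import *
im=capture('wrist');c=get_calibration('wrist');cv2.imwrite('pics/w12.png',im[:,:,::-1])
print([(d['conf'],np.array(d['location'])*[640,480],plane(c,np.array(d['location'])*[640,480],.048)) for d in spot_point('wrist','pump_dot')])
print(proj(c,[.475,-.2954,.048]))
print(sense()['tcp_pos'],togo([.475,-.2954,.10],[-.31,.951]))
E
```

```text
time_s: 12.3
tcp_pos: [0.4746, -0.2951, 0.1006]
ee_rot: [[0.312, -0.95, -0.0], [-0.95, -0.312, 0.0], [-0.0, 0.0, -1.0]]
wrist_force: [0.3, 0.7, 0.8]
gripper_width: 0.007
[(0.69, array([317.376, 243.408]), array([ 0.47796041, -0.29680746,  0.048     ]))]
[[320.50642278 246.27199296]]
[ 0.474825   -0.29528008  0.10086496] (array([ 0.02, -0.01,  0.09]), np.float64(0.1024772275494854))
```

View pics/w12.png

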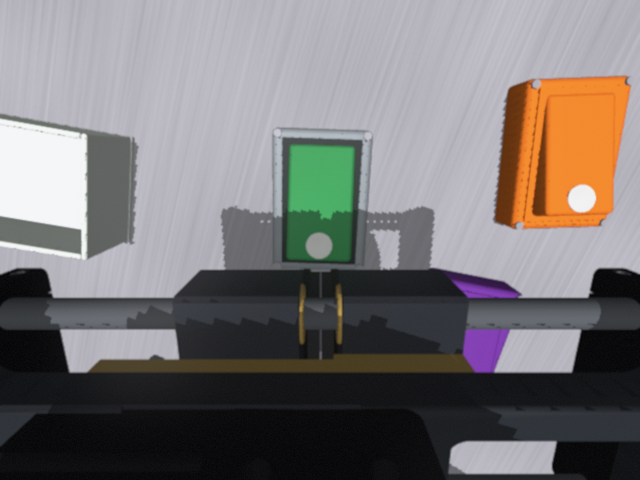

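The wrist view has the green dot at (319,245), in line with the fingers, with the orange and purple look-alikes to the right. Now I'll descend.

```bash
python3 -m inch '[{"fingers":0,"delta_pos":[0,0,3],"spin":0},{"fingers":0,"delta_pos":[0,0,5.5],"spin":0},{"fingers":0,"delta_pos":[0,0,7],"spin":0},{"fingers":0,"delta_pos":[0,0,7.4],"spin":0},{"fingers":0,"delta_pos":[0,0,7.6],"spin":0},{"fingers":0,"delta_pos":[0,0,7.6],"spin":0}]' | grep -E "time|tcp|force"
python3 -m inch '[{"fingers":0,"delta_pos":[0,0,0.1],"spin":0},{"fingers":0,"delta_pos":[0,0,0.2],"spin":0},{"fingers":0,"delta_pos":[0,0,0.3],"spin":0},{"fingers":0,"delta_pos":[0,0,0.4],"spin":0}]' | grep -E "time|tcp|force"
python3 -m inch '[{"fingers":0,"delta_pos":[0,0,0.1],"spin":0},{"fingers":0,"delta_pos":[0,0,0.2],"spin":0},{"fingers":0,"delta_pos":[0,0,0.3],"spin":0},{"fingers":0,"delta_pos":[0,0,0.4],"spin":0}]' | grep -E "time|tcp|force"
python3 - <<'E'
from h import *
from station import *
s=sense();print(s['tcp_pos'],s['wrist_force'])
a=capture('scene')[200:260,158:238,::-1];b=capture('side')[157:217,302:382,::-1]
cv2.imwrite('pics/c13.png',cv2.convertScaleAbs(cv2.resize(np.hstack([a,b]),(800,300),interpolation=cv2.INTER_CUBIC),alpha=1.7,beta=10))
E
```

```text
time_s: 13.0
tcp_pos: [0.4753, -0.2962, 0.0254]
wrist_force: [0.8, -0.7, 0.2]
time_s: 13.4
tcp_pos: [0.4747, -0.2963, 0.0208]
wrist_force: [-0.9, 0.6, 0.3]
time_s: 13.8
tcp_pos: [0.4746, -0.2962, 0.0167]
wrist_force: [-0.0, 0.5, 2.1]
[ 0.47462206 -0.29620995  0.01668176] [-0.03663999  0.53915915  2.10332528]
```

View pics/c13.png

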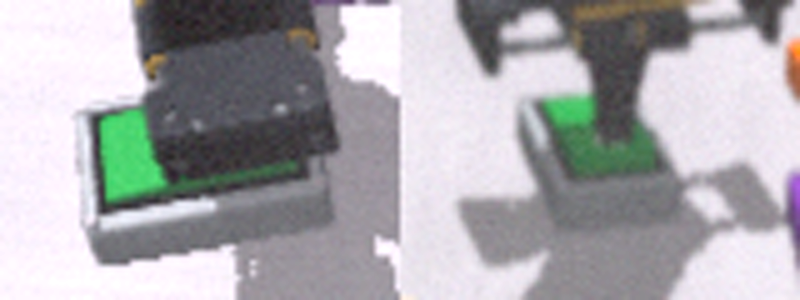

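The fingers are on the green dot and the force is rising as it did on blue.

```bash

python3 -m inch '[{"fingers":0,"delta_pos":[0,0,0.1],"spin":0},{"fingers":0,"delta_pos":[0,0,0.2],"spin":0},{"fingers":0,"delta_pos":[0,0,0.3],"spin":0},{"fingers":0,"delta_pos":[0,0,0.4],"spin":0}]' | grep -E "time|tcp|force"
python3 -m inch '[{"fingers":0,"delta_pos":[0,0,0.1],"spin":0},{"fingers":0,"delta_pos":[0,0,0.2],"spin":0},{"fingers":0,"delta_pos":[0,0,0.3],"spin":0},{"fingers":0,"delta_pos":[0,0,0.4],"spin":0}]' | grep -E "time|tcp|force"
python3 -m inch '[{"fingers":0,"delta_pos":[0,0,0.1],"spin":0},{"fingers":0,"delta_pos":[0,0,0.2],"spin":0}]' | grep -E "time|tcp|force"
python3 -m inch '[{"fingers":0,"delta_pos":[0,0,0.1],"spin":0},{"fingers":0,"delta_pos":[0,0,0.1],"spin":0}]' | grep -E "time|tcp|force"
```

```text
time_s: 14.3
tcp_pos: [0.4746, -0.2962, 0.0126]
wrist_force: [-0.5, 0.9, 1.4]
time_s: 14.7
tcp_pos: [0.4745, -0.2961, 0.0087]
wrist_force: [-0.6, 1.2, 3.0]
time_s: 14.9
tcp_pos: [0.4744, -0.2959, 0.0066]
wrist_force: [-0.1, 3.6, 3.7]
time_s: 15.1
tcp_pos: [0.4744, -0.2959, 0.0056]
wrist_force: [-0.7, 4.5, 4.7]
```

```bash

python3 -m inch '[{"fingers":0,"delta_pos":[0,0,0.1],"spin":0},{"fingers":0,"delta_pos":[0,0,0.1],"spin":0}]' | grep -E "time|tcp|force"
python3 -m inch '[{"fingers":0,"delta_pos":[0,0,0.1],"spin":0},{"fingers":0,"delta_pos":[0,0,0.1],"spin":0}]' | grep -E "time|tcp|force"
```

```text
time_s: 15.3
tcp_pos: [0.4744, -0.2959, 0.0049]
wrist_force: [-2.4, 5.0, 6.5]
time_s: 15.5
tcp_pos: [0.4744, -0.2959, 0.0041]
wrist_force: [-2.5, 5.7, 8.6]
```

```bash

python3 -m inch '[{"fingers":0,"delta_pos":[0,0,0],"spin":0},{"fingers":0,"delta_pos":[0,0,0],"spin":0},{"fingers":0,"delta_pos":[0,0,-0.5],"spin":0},{"fingers":0,"delta_pos":[0,0,-2],"spin":0},{"fingers":0,"delta_pos":[0,0,-5],"spin":0},{"fingers":0,"delta_pos":[0,0,-8],"spin":0},{"fingers":0,"delta_pos":[0,0,-9.5],"spin":0},{"fingers":0,"delta_pos":[0,0,-9.5],"spin":0},{"fingers":0,"delta_pos":[0,0,-9.5],"spin":0}]'|grep -E "time|tcp|force"
python3 - <<'E'
from h import *
from station import *
a=capture('scene')[200:260,158:238,::-1];b=capture('side')[157:217,302:382,::-1];w=capture('wrist')[:,:,::-1]
cv2.imwrite('pics/c14.png',np.vstack([cv2.convertScaleAbs(cv2.resize(np.hstack([a,b]),(800,300),interpolation=cv2.INTER_CUBIC),alpha=1.7,beta=10),np.hstack([cv2.resize(w,(400,300)),np.zeros((300,400,3),np.uint8)])]))
print(sense()['tcp_pos'],'fan',togo([.578,-.0843,.10],[.946,-.325]))
E
```

```text
time_s: 16.4
tcp_pos: [0.4743, -0.2964, 0.098]
wrist_force: [0.3, -0.4, 0.1]
[ 0.47365881 -0.29606922  0.09703257] fan (array([-16.9 , -16.48,  -0.31]), np.float64(-52.984781827536985))
```

View pics/c14.png

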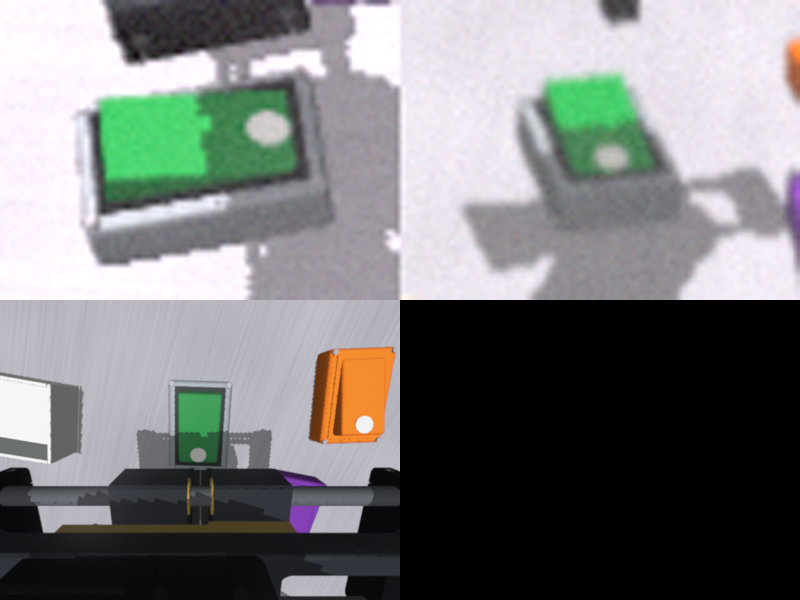

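Green is fully on; its dot end is down in both views. Next is yellow.

```bash
python3 -m inch '[{"fingers":0,"delta_pos":[-16.9,-16.5,-0.3],"spin":-53},{"fingers":0,"delta_pos":[-16.9,-16.5,-0.3],"spin":-53},{"fingers":0,"delta_pos":[-16.9,-16.5,-0.3],"spin":-53},{"fingers":0,"delta_pos":[-16.9,-16.5,-0.3],"spin":-53},{"fingers":0,"delta_pos":[-16.9,-16.5,-0.3],"spin":-53},{"fingers":0,"delta_pos":[-16.9,-16.5,-0.3],"spin":-53},{"fingers":0,"delta_pos":[-16.9,-16.5,-0.3],"spin":-53},{"fingers":0,"delta_pos":[-16.9,-16.5,-0.3],"spin":-53},{"fingers":0,"delta_pos":[-16.9,-16.5,-0.3],"spin":-53},{"fingers":0,"delta_pos":[-16.9,-16.5,-0.3],"spin":-53},{"fingers":0,"delta_pos":[-16.9,-16.5,-0.3],"spin":-53}]'
python3 - <<'E'
from h import *
from station import *
im=capture('wrist');c=get_calibration('wrist');cv2.imwrite('pics/w15.png',im[:,:,::-1])
print([(d['conf'],np.array(d['location'])*[640,480],plane(c,np.array(d['location'])*[640,480],.048)) for d in spot_point('wrist','fan_dot')])
print(proj(c,[.578,-.0843,.048]))
print(sense()['tcp_pos'],togo([.578,-.0843,.10],[.946,-.325]))
E
```

```text
time_s: 17.65
tcp_pos: [0.5788, -0.0851, 0.1017]
ee_rot: [[0.945, -0.326, -0.0], [-0.326, -0.945, -0.0], [-0.0, 0.0, -1.0]]
wrist_force: [0.0, 0.2, -0.1]
gripper_width: 0.007
[(0.85, array([318.4  , 244.704]), array([ 0.58002277, -0.08479195,  0.048     ]))]
[[318.65895035 247.31716223]]
[ 0.57891067 -0.08484704  0.10176108] (array([-0.1 , -0.02,  0.18]), np.float64(-0.03757504126856759))
```

View pics/w15.png

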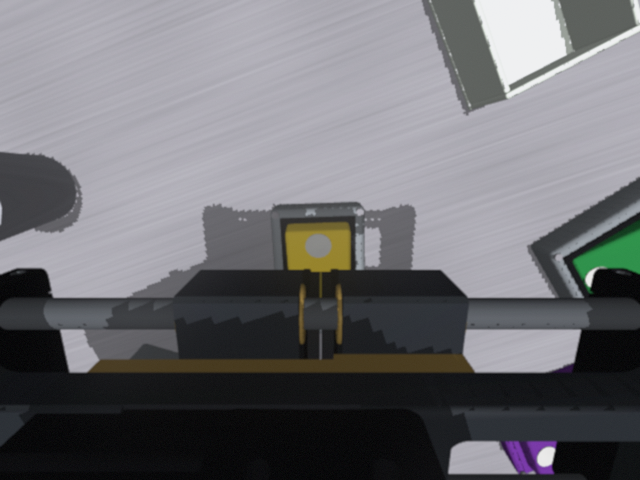

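The yellow dot is at (318,245), in line with the fingers. Now I'll descend.

```bash
python3 -m inch '[{"fingers":0,"delta_pos":[0,0,3],"spin":0},{"fingers":0,"delta_pos":[0,0,5.5],"spin":0},{"fingers":0,"delta_pos":[0,0,7],"spin":0},{"fingers":0,"delta_pos":[0,0,7.4],"spin":0},{"fingers":0,"delta_pos":[0,0,7.7],"spin":0},{"fingers":0,"delta_pos":[0,0,7.7],"spin":0}]' | grep -E "time|tcp|force"
python3 -m inch '[{"fingers":0,"delta_pos":[0,0,0.1],"spin":0},{"fingers":0,"delta_pos":[0,0,0.2],"spin":0},{"fingers":0,"delta_pos":[0,0,0.3],"spin":0},{"fingers":0,"delta_pos":[0,0,0.4],"spin":0}]' | grep -E "time|tcp|force"
python3 -m inch '[{"fingers":0,"delta_pos":[0,0,0.1],"spin":0},{"fingers":0,"delta_pos":[0,0,0.2],"spin":0},{"fingers":0,"delta_pos":[0,0,0.3],"spin":0},{"fingers":0,"delta_pos":[0,0,0.4],"spin":0}]' | grep -E "time|tcp|force"
python3 -m inch '[{"fingers":0,"delta_pos":[0,0,0.1],"spin":0},{"fingers":0,"delta_pos":[0,0,0.2],"spin":0},{"fingers":0,"delta_pos":[0,0,0.3],"spin":0}]' | grep -E "time|tcp|force"
```

```text
time_s: 18.35
tcp_pos: [0.5795, -0.0844, 0.0252]
wrist_force: [0.3, 0.2, 0.7]
time_s: 18.75
tcp_pos: [0.5792, -0.0844, 0.0209]
wrist_force: [0.1, -0.6, 0.4]
time_s: 19.15
tcp_pos: [0.5795, -0.0845, 0.0169]
wrist_force: [0.4, -0.1, 1.2]
time_s: 19.45
tcp_pos: [0.5795, -0.0844, 0.0138]
wrist_force: [0.2, -0.1, 1.0]
```

```bash

python3 -m inch '[{"fingers":0,"delta_pos":[0,0,0.1],"spin":0},{"fingers":0,"delta_pos":[0,0,0.2],"spin":0},{"fingers":0,"delta_pos":[0,0,0.3],"spin":0},{"fingers":0,"delta_pos":[0,0,0.4],"spin":0}]' | grep -E "time|tcp|force"
python3 -m inch '[{"fingers":0,"delta_pos":[0,0,0.1],"spin":0},{"fingers":0,"delta_pos":[0,0,0.2],"spin":0}]' | grep -E "time|tcp|force"
python3 -m inch '[{"fingers":0,"delta_pos":[0,0,0.1],"spin":0},{"fingers":0,"delta_pos":[0,0,0.1],"spin":0}]' | grep -E "time|tcp|force"
python3 -m inch '[{"fingers":0,"delta_pos":[0,0,0.1],"spin":0},{"fingers":0,"delta_pos":[0,0,0.1],"spin":0}]' | grep -E "time|tcp|force"
```

```text
time_s: 19.85
tcp_pos: [0.5795, -0.0844, 0.0099]
wrist_force: [0.4, -1.2, 2.2]
time_s: 20.05
tcp_pos: [0.5799, -0.0845, 0.008]
wrist_force: [2.9, -1.7, 2.6]
time_s: 20.25
tcp_pos: [0.5797, -0.0844, 0.0068]
wrist_force: [2.7, -0.6, 2.9]
time_s: 20.45
tcp_pos: [0.5798, -0.0844, 0.0059]
wrist_force: [3.7, -1.6, 3.4]
```

```bash

python3 -m inch '[{"fingers":0,"delta_pos":[0,0,0.1],"spin":0},{"fingers":0,"delta_pos":[0,0,0.1],"spin":0}]' | grep -E "time|tcp|force"
python3 -m inch '[{"fingers":0,"delta_pos":[0,0,0.1],"spin":0},{"fingers":0,"delta_pos":[0,0,0.1],"spin":0}]' | grep -E "time|tcp|force"
```

```text
time_s: 20.65
tcp_pos: [0.5798, -0.0844, 0.0051]
wrist_force: [3.4, -1.6, 4.3]
time_s: 20.85
tcp_pos: [0.5798, -0.0844, 0.0044]
wrist_force: [3.1, -0.8, 5.7]
```

```bash

python3 -m inch '[{"fingers":0,"delta_pos":[0,0,0.1],"spin":0},{"fingers":0,"delta_pos":[0,0,0.1],"spin":0},{"fingers":0,"delta_pos":[0,0,0.1],"spin":0}]' | grep -E "time|tcp|force"
python3 -m inch '[{"fingers":0,"delta_pos":[0,0,-0.5],"spin":0},{"fingers":0,"delta_pos":[0,0,-2],"spin":0},{"fingers":0,"delta_pos":[0,0,-5],"spin":0},{"fingers":0,"delta_pos":[0,0,-9],"spin":0},{"fingers":0,"delta_pos":[0,0,-13],"spin":0},{"fingers":0,"delta_pos":[-10,0,-16],"spin":0},{"fingers":0,"delta_pos":[-10,0,-16],"spin":0},{"fingers":0,"delta_pos":[-10,0,-16],"spin":0},{"fingers":0,"delta_pos":[-10,0,-16],"spin":0}]'|grep -E "time|tcp|force"
python3 - <<'E'
from h import *
from station import *
for n in('scene','side'):
    cv2.imwrite(f'pics/{n}16.png',capture(n)[:,:,::-1])
E
```

```text
time_s: 21.15
tcp_pos: [0.5799, -0.0844, 0.0037]
wrist_force: [3.0, -1.6, 8.7]
time_s: 22.05
tcp_pos: [0.4813, -0.0516, 0.1621]
wrist_force: [0.5, 0.2, -0.5]
```

View pics/scene16.png

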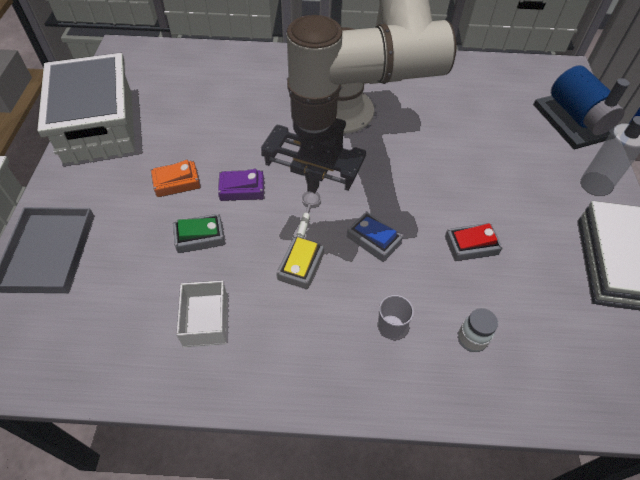

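View pics/side16.png

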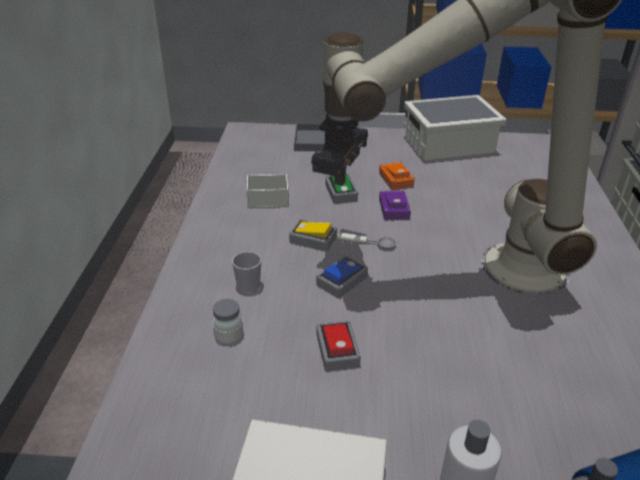

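```bash
python3 - <<'E'
from h import *
t=[]
for n,B in {'scene':[(375,234),(198,230),(300,259),(474,238)],'side':[(342,270),(342,187),(314,232),(338,343)]}.items():
    im=cv2.imread(f'pics/{n}16.png');im0=cv2.imread(f'pics/{n}0.png')
    f=lambda i,u,v:cv2.resize(i[v-25:v+25,u-33:u+33],(200,150),interpolation=cv2.INTER_CUBIC)
    t+=[np.hstack([f(im0,*p) for p in B]),np.hstack([f(im,*p) for p in B])]
    for nm,(a,b,c,d) in (('crate',(170,270,240,350)),('jar/cup',(370,285,510,360))):
        if n=='scene': print(nm,np.abs(im[b:d,a:c].astype(int)-im0[b:d,a:c]).mean())
cv2.imwrite('pics/cmp.png',np.vstack(t))
E
```

```text
crate 7.000654761904762
jar/cup 6.322126984126984
```

View pics/cmp.png

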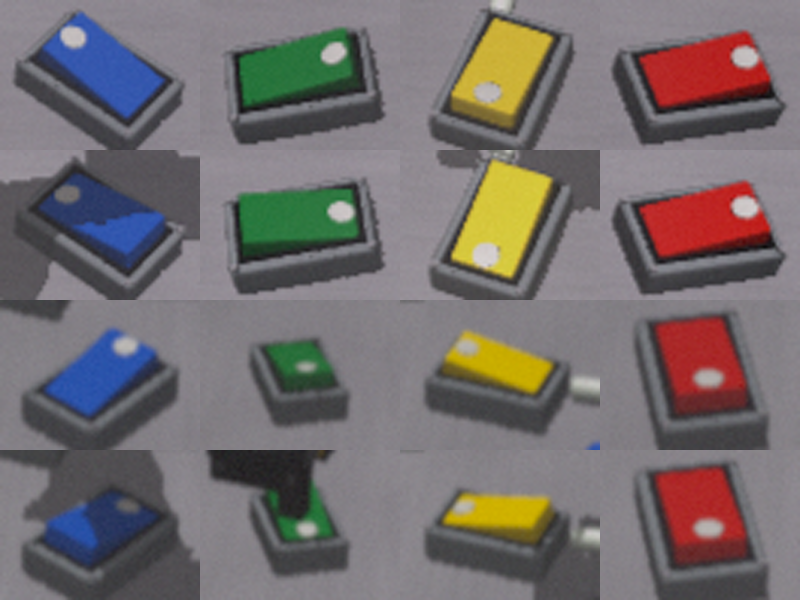

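The before/after crops show blue, green and yellow with their dot ends down, and red unchanged. The crate, cup, jar and scoop are where they were. The tool is in free air, so I'm handing in.

```bash
python3 - <<'E'
from station import *
s=sense();print(s['time_s'],s['tcp_pos'],s['wrist_force'])
print(finish_job())
E
```

```text
22.15 [ 0.48352977 -0.05197669  0.16162761] [ 0.16655868 -0.40360549 -1.15274689]
the job is handed in; nothing more can be done
None
```

I pressed the blue, green and yellow rockers down in that order with the shut fingertips. I handed the job in at 22 s of the 48 s allowed; it reports no verdict.

- **Force:** each press ended when the force rose at about the rubber's stiffness. The highest reading at the end of a move was about 11 N in total, against the 20 N limit. The force was read only at the end of each move.
- **Last pictures:** the dotted ends of blue, green and yellow are down and stay down. Red is unchanged, and the crate, jar, cup and scoop look unmoved by eye; I did not measure them.
- **Robot:** it ended clear of everything, with the reported tool position 0.16 m above the bench and only noise on the force.
- **Disagreement:** the actual fingertips sat higher than the reported tool position, about 20 mm by the cameras and about 30 mm by the contact heights. I did not find the cause. I pressed by force and pictures instead of by the reported height.

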